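Line up the wrench sockets on the rail by width

ROBOT

A 6-joint arm with a two-finger parallel gripper is mounted at the origin on the work surface. World frame = base frame: x ahead of the robot, y to its left, z up, the work surface at z = 0. Lengths are in m, angles in rad, forces in N, time in s.
With the tool pointing down it reaches from about 0.275 to 0.875 m from the base axis. Payload 12.5 kg.
Tool frame: the origin (TCP) lies midway between the tips of the shut fingers; the grasp point (between the pads) lies 19 mm behind it; z points along the fingers, y is the line along which they close (so a half turn about z gives the same grasp; the last joint's range is limited). The gripper opens to 85 mm and grips with 20 to 120 N. Pads are 22 mm wide; open, the fingers measure 114 mm over their backs; the gripper's body (76 mm by 85 mm) begins 54 mm behind the grasp point. The pads swing forward as they close: fully open they stand 13 mm farther back than shut.
Start: joints at [-1.207, 0.351, 1.652, -0, 1.139, -0.085], TCP at [0.239, -0.496, 0.231] pointing down, gripper open.
Joint ranges: [-2.75, 2.75], [-0.79, 2.1], [0.01, 2.65], [-1.57, 4.71], [0.07, 3.14], [-2.87, 2.87]. Speed limits (rad/s): [2.22, 2.22, 2.79, 3.14, 3.14, 3.14].

INTERFACE

Orientations are given as a unit quaternion [x, y, z, w].
In Python, from bench import arm gives the robot as it stands.
- The arm moves only by the tool step_arm, never from a script. Its argument "moves" is one flat list of numbers, 6 for each row, row after row: the shift along the tool's x, y, z scaled (see below), then the turn, a rotation vector about the tool's x, y, z scaled (see below). In form: [x, y, z, ax, ay, az, x, y, z, ax, ay, az, ...]. A call has 1 to 20 rows; each row shifts and turns the commanded pose from where the row before left it, along the tool's axes as they then stand; what a row does not reach is not made up. The controller multiplies each number of a shift by 0.03 m and each number of a turn by 0.12 rad. A row lasts 1/12 s, in which the tool goes at most 41.7 mm and 7.16 degrees, less where a joint would pass 70% of its speed; a pose out of reach is approached as far as the arm can. A call with a number of a shift or a turn outside -1 to 1 is refused whole. A call with a gripper value outside its range is refused whole. "grip" is the closure, from 0 (fully open) to 1 (shut), set as the call begins (left out, the last holds). The fingers move at their own pace and stop on an object; "squeeze" is the grip in N (left out, the last holds). Time passes only in rows, so rows that do not move let the fingers close. It gives the time, the measured TCP pose, the force, the opening and the grip force at its end, in the units of the state.
- arm.sense(): the state, without advancing time (a new reading comes with each control period).
- arm.grab_frame(name): name is "scene" or "top" or "wrist"; returns a dict with "frame" (384x512x3 uint8, red, green, blue), "range_z" (384x512 float32, m along the optical axis (not along the pixel's ray), 0 where there is no reading), "fov_y" (degrees; the focal length in pixels is half the picture's height over the tangent of half this angle, whatever the lens; pixels are square), "cx", "cy" (the principal point, pixels), "extrinsics" (4x4, takes a point from camera to world coordinates). Camera axes: x right, y down, z forward; pixel columns grow to the right and rows downward; lengths in m; the calibration is good to about 2 mm. The wrist camera is an equidistant fisheye: a pixel r from the principal point sees the ray r / f radians off the axis. A picture is of the moment at which its call begins.
- arm.hand_in(): hands the job in; it is judged then, once.
Trained networks look in a picture, given as the dict that the camera call returned (one of the last four; its "shot" number tells which), for a name from the list of things; names that differ only in an ending like _2 or _b are one class to them, and where a whole thing is asked for, a point or a joint stands for the part that bears it (a point fixed in the world has none). Each returns a list of dicts, best first, with "score" (0 to 1); they miss things now and then, are a little off and sometimes report something else, mostly with a low value. They report only what shows in the picture. A call takes as long as a camera call.
- arm.regions_of(picture, target): "pixels" (384x512 bool, what is visible of it) and "rect" ([left, top, right, bottom] in pixels, round what is visible of it).
The state is a dict: "time": time; "joints": joint angles; "qvel": joint speeds; "effort": joint torques, N m; "eef_pos": TCP position; "orientation": TCP orientation; "contact_force": force on the tool from outside, world axes, zero at the start; "wrist_torque": the same for the moment, N m; "gripper_width": opening from 0.0 (shut) to 1.0 (fully open); "grip_force": force on a finger pad.
Only numpy, scipy, OpenCV 4.12 (cv2) and the standard library are available. Lean on these libraries where they do the work, as an engineer would, in place of code of your own. Each camera call takes 0.05 s, during which the arm holds its last target. There are 200 camera calls.

TASK

Put the four loose wrench sockets away on the socket rail in order of width, not height: the narrowest on the pad next to the rail's hanging eye, then wider and wider to the widest on the pad farthest from it. Each stands upright, mouth up, in the middle of its own pad; leave the can and the screwdriver where they are.

Things in the scene. Friction and masses are not known exactly. Their poses are not given: they have to be found in the camera images.
- socket24: loose chromed steel wrench socket, the narrowest (also the shortest): a plain upright cylinder 24 mm across and 45 mm tall with a black hexagonal mouth on top and two thin dark rings low down. Origin at the centre of its underside, z up along its axis; it stands upright on the bench at the start. Round, so any grasp direction will do.
- socket34: loose chromed steel wrench socket, the second narrowest, but a deep socket and so the tallest of the four: a plain upright cylinder 34 mm across and 78 mm tall with a black hexagonal mouth on top and two thin dark rings low down. Origin at the centre of its underside, z up along its axis; it stands upright on the bench at the start. Round, so any grasp direction will do.
- socket45: loose chromed steel wrench socket, the second widest: a plain upright cylinder 45 mm across and 52 mm tall with a black hexagonal mouth on top and two thin dark rings low down. Origin at the centre of its underside, z up along its axis; it stands upright on the bench at the start. Round, so any grasp direction will do.
- socket58: loose chromed steel wrench socket, the widest: a plain upright cylinder 58 mm across and 60 mm tall with a black hexagonal mouth on top and two thin dark rings low down. Origin at the centre of its underside, z up along its axis; it stands upright on the bench at the start. Round, so any grasp direction will do.
- pad1: round black rubber pad on the socket rail, first: the end pad, next to the hanging eye. 62 mm across, 2 mm thick; origin at the centre of its underside, its top 14 mm above the bench. x runs along the rail away from the eye. The rail is a flat aluminium bar fixed to the bench, pointing any way, 280 mm long, 74 wide, 12 thick, four pads in a row 68 mm apart.
- pad2: round black rubber pad on the socket rail, second from the eye. 62 mm across, 2 mm thick; origin at the centre of its underside, its top 14 mm above the bench. x runs along the rail away from the eye. The eye is a narrower rounded tab with a black hole that sticks out 46 mm at one end of the rail, level with it.
- pad3: round black rubber pad on the socket rail, third from the eye. 62 mm across, 2 mm thick; origin at the centre of its underside, its top 14 mm above the bench. x runs along the rail away from the eye. 
- pad4: round black rubber pad on the socket rail, fourth: the end pad farthest from the eye. 62 mm across, 2 mm thick; origin at the centre of its underside, its top 14 mm above the bench. x runs along the rail away from the eye. 
- can: bystander: upright can with a yellow label, 60 mm across, 105 mm tall, loose on the bench. Origin at the centre of its underside.
- screwdriver: bystander: screwdriver with a red handle, about 200 mm long, lying loose on the bench. Origin under about the middle of its length; x runs along it to the tip.

How it is judged:
By the outcome, as a careful person would: the job done as asked, in the order asked, and still so for the second after the job is handed in, with the robot touching nothing.
It also fails if it takes over 120 s, if anything falls off the work surface, if the arm or the gripper's body presses on something with over 40 N, if the wrist force passes 120 N, or if a joint passes its speed limit or range.

## Working session

There is one attempt and no reset: what is moved stays moved. The work goes in short steps, Python scripts to look and compute and a tool call to move; the robot and the scene stay as the last step left them, time stands still between calls to the robot, and variables do not carry over. Pictures are saved under pics/ and viewed, at most 14 in all, crops included, and the job is handed in when it is done.

Besides the shell and the picture viewer there is one more tool, called by a JSON object that holds its "op" and its "data", one argument or row to a line. step_arm: Moves the arm, as the interface text tells. Its arguments: {"type":"object","properties":{"moves":{"type":"array","items":{"type":"number","minimum":-1,"maximum":1}},"grip":{"type":"number"},"squeeze":{"type":"number"}},"required":["moves"]}

```bash
mkdir -p pics
cat > h.py <<'E'
import numpy as np, cv2
from bench import arm
def cloud(p):
    H,W=p["range_z"].shape; f=H/2/np.tan(np.radians(p["fov_y"])/2)
    u,v=np.meshgrid(np.arange(W),np.arange(H)); z=p["range_z"]
    P=np.stack([(u-p["cx"])/f*z,(v-p["cy"])/f*z,z,np.ones_like(z)],-1)@np.array(p["extrinsics"]).T
    P=P[...,:3].copy(); P[z<=0]=np.nan
    return P
E
python3 - <<'E'
from h import *
s=arm.sense(); print({k:np.round(s[k],3) for k in s})
for cam in ("top","scene"):
    p=arm.grab_frame(cam); cv2.imwrite(f"pics/{cam}0.png",p["frame"][...,::-1]); P=cloud(p)
    print(cam,np.round(p["extrinsics"],3).tolist())
    for n in "socket24 socket34 socket45 socket58 pad1 pad2 pad3 pad4 can screwdriver".split():
        for r in arm.regions_of(p,n)[:4]:
            q=P[r["pixels"]]; q=q[~np.isnan(q[:,0])]
            if len(q)==0: continue
            zt=np.percentile(q[:,2],95); t=q[q[:,2]>zt-.006]
            (c,rad)=cv2.minEnclosingCircle(t[:,:2].astype(np.float32))
            print(n,round(r["score"],2),np.round(r["rect"]),len(q),"ztop",round(float(zt),3),"med",np.round(np.median(t,0),3),"circ",np.round(c,3),round(rad,3))
E
```

```text
{'time': np.float64(0.0), 'joints': array([-1.207,  0.351,  1.652,  0.   ,  1.139, -0.085]), 'qvel': array([-0.   ,  0.001,  0.   , -0.001, -0.001, -0.   ]), 'effort': array([-2.0000e-03, -5.0611e+01, -2.9140e+01, -0.0000e+00,  5.0000e-03,
       -0.0000e+00]), 'eef_pos': array([ 0.239, -0.495,  0.231]), 'orientation': array([ 0.975,  0.223, -0.   , -0.001]), 'contact_force': array([-0.021, -0.143,  1.201]), 'wrist_torque': array([0.012, 0.031, 0.037]), 'grip_force': np.float64(0.0), 'gripper_width': np.float64(0.999)}
top [[-0.003, -0.994, 0.109, 0.503], [-1.0, 0.004, 0.006, 0.009], [-0.006, -0.109, -0.994, 1.09], [0.0, 0.0, 0.0, 1.0]]
socket24 0.95 [361. 244. 391. 269.] 541 ztop 0.063 med [ 0.451 -0.275  0.061] circ [ 0.451 -0.276] 0.029
socket24 0.68 [376. 201. 387. 208.] 94 ztop 0.048 med [ 0.584 -0.294  0.046] circ [ 0.584 -0.293] 0.011
socket24 0.67 [312. 236. 322. 254.] 192 ztop 0.081 med [ 0.477 -0.125  0.079] circ [ 0.476 -0.124] 0.017
socket24 0.55 [311. 193. 332. 214.] 226 ztop 0.056 med [ 0.583 -0.138  0.053] circ [ 0.583 -0.139] 0.021
socket34 0.95 [361. 244. 391. 269.] 
[... 5987 characters left out ...]
0.254] 0.033
pad4 0.71 [297. 166. 320. 178.] 253 ztop 0.015 med [0.552 0.186 0.013] circ [0.55  0.188] 0.036
pad4 0.69 [342. 154. 364. 168.] 196 ztop 0.014 med [0.548 0.321 0.013] circ [0.547 0.325] 0.035
pad4 0.63 [275. 174. 300. 187.] 254 ztop 0.015 med [0.554 0.116 0.013] circ [0.551 0.12 ] 0.035
pad4 0.49 [321. 159. 340. 168.] 224 ztop 0.015 med [0.551 0.252 0.013] circ [0.548 0.254] 0.033
can 0.69 [264. 194. 297. 254.] 1715 ztop 0.105 med [ 0.767 -0.013  0.105] circ [ 0.765 -0.011] 0.028
can 0.51 [298. 163. 321. 176.] 207 ztop 0.015 med [0.551 0.186 0.014] circ [0.553 0.186] 0.032
screwdriver 0.59 [178. 188. 198. 223.] 623 ztop 0.053 med [ 0.591 -0.143  0.052] circ [ 0.586 -0.143] 0.024
```

```bash
python3 -c "
import cv2
i=cv2.imread('pics/top0.png');cv2.imwrite('pics/top0b.png',cv2.resize(i[90:300,90:420],None,fx=2.4,fy=2.4,interpolation=cv2.INTER_CUBIC))"
```

```text
(no output)
```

View pics/top0b.png

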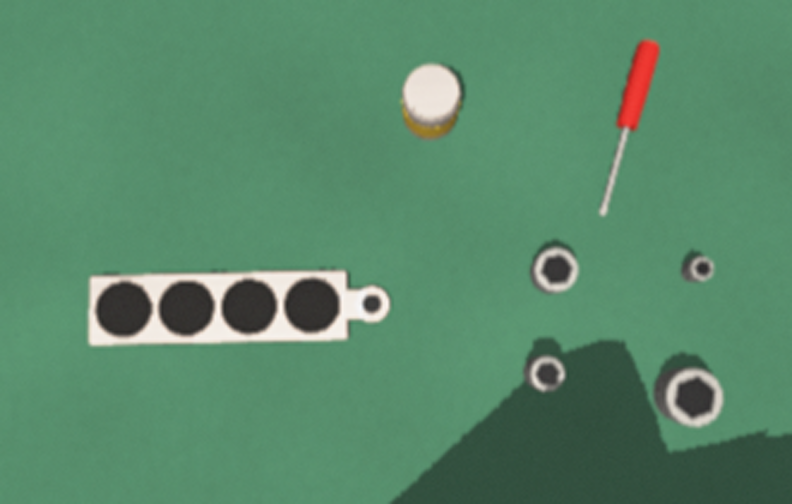

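View pics/scene0.png

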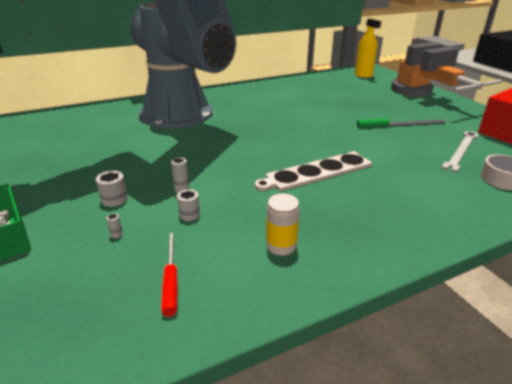

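The picture shows the eye on the right end of the rail at crop (372,303), so pad1 is at y≈0.119 and pad4 at y≈0.323. The loose sockets are the 58 at (693,397), 34 at (546,373), 45 at (556,268) and 24 at (701,268), all clear of each other. First I turn the tool so the fingers close along world x, across the rail, then move over the sockets.

{"op": "step_arm", "data": {
  "moves": [0,0,0,0,0,-0.933,0,0,0,0,0,-0.933,0,0,0,0,0,-0.933,0,0,0,0,0,-0.933,0,0,0,0,0,-0.933,0,0,0,0,0,-0.933,0,0,0,0,0,-0.933,0,0,0,0,0,-0.933,0,0,0,0,0,-0.933,0,0,0,0,0,-0.933,0.95,0.93,0,0,0,0,0.95,0.93,0,0,0,0,0.95,0.93,0,0,0,0,0.95,0.93,0,0,0,0,0.95,0.93,0,0,0,0,0.95,0.93,0,0,0,0,0.95,0.93,0,0,0,0,0.95,0.93,0,0,0,0,0.95,0.93,0,0,0,0,0.95,0.93,0,0,0,0],
  "grip": 0,
  "squeeze": 40
}}

```text
time: 2.77
eef_pos: [0.5195, -0.2095, 0.2315]
orientation: [0.708, 0.706, 0.0, 0.0]
contact_force: [0.4, -0.6, -0.5]
gripper_width: 1.005
grip_force: 0.0
```

```bash
cat >> h.py <<'E'
from scipy.optimize import least_squares
from scipy.spatial.transform import Rotation as Ro
def fish(p):
    H,W=p["range_z"].shape; f=H/2/np.tan(np.radians(p["fov_y"])/2)
    u,v=np.meshgrid(np.arange(W),np.arange(H)); a,b=u-p["cx"],v-p["cy"]; r=np.hypot(a,b)+1e-9
    z=p["range_z"]; t=np.tan(np.minimum(r/f,1.5))
    P=np.stack([a/r*t*z,b/r*t*z,z,np.ones_like(z)],-1)@np.array(p["extrinsics"]).T
    P=P[...,:3].copy(); P[(z<=0)|(r/f>1.3)]=np.nan
    return P
def tops(p,name,P,n=4):
    for r in arm.regions_of(p,name)[:n]:
        q=P[r["pixels"]]; q=q[~np.isnan(q[:,0])]
        if len(q)<20: continue
        zt=np.percentile(q[:,2],90); t=q[abs(q[:,2]-zt)<.005]
        h=cv2.convexHull(t[:,:2].astype(np.float32))[:,0]
        (c,rad)=cv2.minEnclosingCircle(h)
        print(name,round(r["score"],2),"z",round(float(zt),4),"c",np.round(c,4),"r",round(rad,4),"bbox",np.round((h.max(0)+h.min(0))/2,4),len(t))
def st():
    s=arm.sense(); print("t",round(float(s["time"]),2),"pos",np.round(s["eef_pos"],4),"q",np.round(s["orientation"],3),"F",np.round(s["contact_force"],1),"w",round(float(s["gripper_width"]),3),"gf",round(float(s["grip_force"]),1))
E
python3 - <<'E'
from h import *
st(); p=arm.grab_frame("wrist"); P=fish(p)
cv2.imwrite("pics/w1.png",p["frame"][...,::-1])
print(np.round(p["extrinsics"],3).tolist(), p["fov_y"])
tops(p,"socket58",P,6); tops(p,"pad1",P); tops(p,"can",P,2)
p=arm.grab_frame("top"); tops(p,"socket58",cloud(p),5)
E
```

```text
t 2.77 pos [ 0.5195 -0.2095  0.2315] q [0.708 0.706 0.    0.   ] F [ 0.4 -0.6 -0.5] w 1.005 gf 0.0
[[1.0, -0.002, 0.001, 0.519], [-0.002, -0.961, -0.277, -0.14], [0.002, 0.277, -0.961, 0.374], [0.0, 0.0, 0.0, 1.0]] 65.70646984690485
socket58 0.82 z 0.061 c [ 0.4538 -0.2777] r 0.0289 bbox [ 0.4544 -0.2772] 1679
socket58 0.6 z 0.0459 c [ 0.5869 -0.2944] r 0.0118 bbox [ 0.5868 -0.2945] 261
socket58 0.58 z 0.0791 c [ 0.4779 -0.1257] r 0.0171 bbox [ 0.4778 -0.1263] 872
socket58 0.58 z 0.0532 c [ 0.5852 -0.1404] r 0.0227 bbox [ 0.585  -0.1404] 1256
can 0.75 z 0.1055 c [ 0.7627 -0.011 ] r 0.0282 bbox [ 0.7629 -0.0147] 941
socket58 0.68 z 0.0809 c [ 0.4758 -0.1246] r 0.0164 bbox [ 0.4763 -0.1245] 139
socket58 0.62 z 0.0549 c [ 0.5828 -0.1398] r 0.0219 bbox [ 0.5826 -0.1401] 220
```

View pics/w1.png

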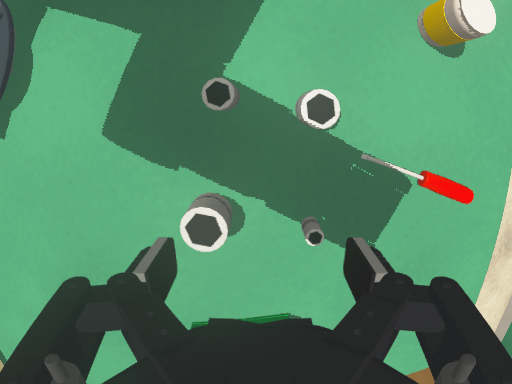

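The wrist view shows all four sockets: 58 at (205,228), 24 at (314,235), 34 at (219,94) and 45 at (320,108). Its positions lie midway between the other two cameras'. I start with the widest.

{"op": "step_arm", "data": {
  "moves": [-0.761,-0.728,0,0,0,0,-0.761,-0.728,0,0,0,0,-0.761,-0.728,0,0,0,0,0,0,0.95,0,0,0,0,0,0.95,0,0,0,0,0,0.95,0,0,0,0,0,0.95,0,0,0,0,0,0.95,0,0,0,0,0,0.95,0,0,0,0,0,0.4,0,0,0,0,0,0.4,0,0,0,0,0,0.4,0,0,0,0,0,0.4,0,0,0,0,0,0,0,0,0]
}}

```text
time: 4.23
eef_pos: [0.4521, -0.2793, 0.0109]
orientation: [0.708, 0.706, -0.0, -0.001]
contact_force: [-0.2, 0.0, -0.6]
gripper_width: 1.001
grip_force: 0.0
```

{"op": "step_arm", "data": {
  "moves": [0,0,0,0,0,0,0,0,0,0,0,0,0,0,0,0,0,0,0,0,0,0,0,0,0,0,0,0,0,0,0,0,0,0,0,0,0,0,0,0,0,0,0,0,0,0,0,0,0,0,0,0,0,0,0,0,0,0,0,0],
  "grip": 1,
  "squeeze": 40
}}

```text
time: 5.07
eef_pos: [0.4533, -0.2799, 0.0133]
orientation: [0.708, 0.706, 0.0, 0.001]
contact_force: [-0.0, 0.2, 6.4]
gripper_width: 0.666
grip_force: 42.9
```

{"op": "step_arm", "data": {
  "moves": [0,0,-0.5,0,0,0,0,0,-0.9,0,0,0,0,0,-0.9,0,0,0,0,0,-0.9,0,0,0,0,0,-0.9,0,0,0,0,0,-0.9,0,0,0,0.9,0.14,0,0,0,0,0.9,0.14,0,0,0,0,0.9,0.14,0,0,0,0,0.9,0.14,0,0,0,0,0.9,0.14,0,0,0,0,0.9,0.14,0,0,0,0,0.9,0.14,0,0,0,0,0.9,0.14,0,0,0,0,0.9,0.14,0,0,0,0,0.9,0.14,0,0,0,0,0.9,0.14,0,0,0,0,0.9,0.14,0,0,0,0,0.9,0.14,0,0,0,0,0,0,0,0,0,0]
}}

```text
time: 6.73
eef_pos: [0.5079, 0.075, 0.162]
orientation: [0.707, 0.707, 0.0, -0.001]
contact_force: [-0.0, 0.4, -5.0]
gripper_width: 0.669
grip_force: 45.9
```

Run:
```python
from h import *
st(); p=arm.grab_frame("wrist"); P=fish(p)
cv2.imwrite("pics/w2.png",p["frame"][...,::-1])
tops(p,"socket58",P,3); tops(p,"pad1",P)
p=arm.grab_frame("top"); P=cloud(p); tops(p,"pad1",P); p=arm.grab_frame("scene"); P=cloud(p); tops(p,"pad1",P)
st()
```

```text
t 6.73 pos [0.5079 0.075  0.162 ] q [ 0.707  0.707  0.    -0.001] F [-0.   0.4 -5. ] w 0.669 gf 45.9
socket58 0.59 z 0.2096 c [0.5075 0.0772] r 0.029 bbox [0.5076 0.0826] 12250
pad1 0.93 z 0.0148 c [0.5493 0.1874] r 0.0315 bbox [0.5495 0.1873] 2967
pad1 0.86 z 0.0149 c [0.5514 0.1192] r 0.0321 bbox [0.5515 0.1195] 3070
pad1 0.84 z 0.0149 c [0.5483 0.2507] r 0.0299 bbox [0.5481 0.2409] 1446
pad1 0.66 z 0.0166 c [0.5458 0.2565] r 0.0313 bbox [0.5456 0.2563] 414
pad1 0.61 z 0.0168 c [0.5454 0.3228] r 0.0322 bbox [0.5458 0.3231] 418
pad1 0.77 z 0.0145 c [0.5482 0.1198] r 0.0365 bbox [0.5482 0.1178] 264
pad1 0.68 z 0.2087 c [0.5072 0.0615] r 0.027 bbox [0.5072 0.0578] 99
pad1 0.59 z 0.0143 c [0.5479 0.321 ] r 0.0321 bbox [0.5479 0.3209] 210
pad1 0.52 z 0.0143 c [0.5506 0.2538] r 0.0326 bbox [0.5508 0.2525] 230
t 7.08 pos [0.5079 0.0706 0.1622] q [ 0.708  0.706 -0.    -0.   ] F [-0.1 -0.2 -5.9] w 0.672 gf 45.9
```

View pics/w2.png

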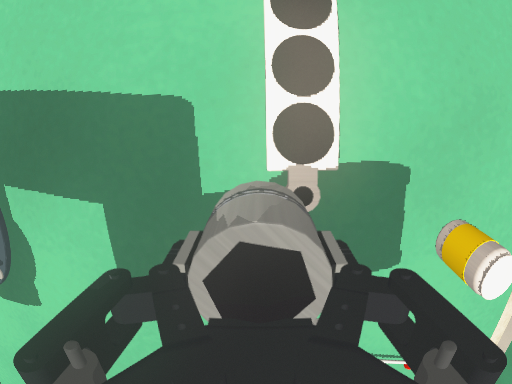

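The wrist view shows the 58 held squarely. The eye is at (303,195) with pad1 just beyond it at (303,133), which confirms the order. I go on to pad4.

{"op": "step_arm", "data": {
  "moves": [0.83,0.128,0,0,0,0,0.83,0.128,0,0,0,0,0.83,0.128,0,0,0,0,0.83,0.128,0,0,0,0,0.83,0.128,0,0,0,0,0.83,0.128,0,0,0,0,0.83,0.128,0,0,0,0,0.83,0.128,0,0,0,0,0.83,0.128,0,0,0,0,0.83,0.128,0,0,0,0,0,0,0.8,0,0,0,0,0,0.8,0,0,0,0,0,0.8,0,0,0,0,0,0.8,0,0,0,0,0,0.8,0,0,0,0,0,0,0,0,0,0,0,0,0,0,0,0,0,0,0,0,0,0,0,0,0,0,0]
}}

```text
time: 8.67
eef_pos: [0.5482, 0.3206, 0.0442]
orientation: [0.708, 0.706, 0.001, 0.0]
contact_force: [0.4, 0.4, -5.3]
gripper_width: 0.676
grip_force: 46.0
```

Run:
```python
from h import *
for i in range(4):
    st(); p=arm.grab_frame("top"); 
P=cloud(p); tops(p,"socket58",P,3); tops(p,"pad1",P)
p=arm.grab_frame("scene");P=cloud(p); tops(p,"socket58",P,5);tops(p,"pad1",P)
p=arm.grab_frame("wrist");P=fish(p); tops(p,"socket58",P,3);tops(p,"pad1",P)
```

```text
t 8.67 pos [0.5482 0.3206 0.0442] q [0.708 0.706 0.001 0.   ] F [ 0.4  0.4 -5.3] w 0.676 gf 46.0
t 8.72 pos [0.5481 0.3206 0.0441] q [0.708 0.706 0.001 0.   ] F [ 0.  -0.2 -5.4] w 0.673 gf 46.0
t 8.77 pos [0.5479 0.3205 0.0439] q [0.708 0.706 0.001 0.   ] F [-0.3 -1.  -6.2] w 0.674 gf 46.0
t 8.82 pos [0.5477 0.3205 0.0436] q [0.708 0.706 0.001 0.   ] F [-0.1  0.7 -6. ] w 0.671 gf 46.0
socket58 0.71 z 0.0547 c [ 0.5828 -0.1402] r 0.0225 bbox [ 0.5827 -0.1402] 236
socket58 0.69 z 0.0918 c [0.5487 0.3018] r 0.0195 bbox [0.5487 0.3008] 63
socket58 0.52 z 0.081 c [ 0.4758 -0.1248] r 0.0165 bbox [ 0.4764 -0.1246] 129
pad1 0.91 z 0.017 c [0.5488 0.1184] r 0.0299 bbox [0.5489 0.1184] 364
pad1 0.79 z 0.0169 c [0.545  0.2564] r 0.0313 bbox [0.5456 0.2558] 380
pad1 0.76 z 0.017 c [0.5462 0.186 ] r 0.032 bbox [0.5465 0.1873] 401
pad1 0.43 z 0.0168 c [0.5405 0.3077] r 0.0256 bbox [0.5405 0.3049] 39
socket58 0.94 z 0.0777 c [ 0.4808 -0.1266] r 0.017 bbox [ 0.4804 -0.127 ] 101
socket58 0.77 z 0.0452 c [ 0.5906 -0.2966] r 0.0115 bbox [ 0.59   -0.2967] 76
socket58 0.62 z 0.0526 c [ 0.587  -0.1417] r 0.0228 bbox [ 0.5873 -0.1424] 214
socket58 0.57 z 0.089 c [0.5493 0.3171] r 0.0282 bbox [0.5488 0.3096] 105
pad1 0.73 z 0.0145 c [0.5475 0.2513] r 0.035 bbox [0.5477 0.2516] 240
pad1 0.67 z 0.0146 c [0.5518 0.185 ] r 0.0325 bbox [0.5513 0.1857] 253
pad1 0.53 z 0.0146 c [0.5501 0.1158] r 0.0324 bbox [0.5506 0.1175] 247
pad1 0.41 z 0.0144 c [0.5494 0.3184] r 0.0287 bbox [0.55   0.3167] 117
socket58 0.91 z 0.0899 c [0.5468 0.3226] r 0.029 bbox [0.5468 0.3279] 12235
pad1 0.77 z 0.0148 c [0.5476 0.3283] r 0.0309 bbox [0.5476 0.3406] 1261
```

{"op": "step_arm", "data": {
  "moves": [0,0,0.2,0,0,0,0,0,0.2,0,0,0,0,0,0.07,0,0,0,0,0,0.05,0,0,0,0,0,0,0,0,0,0,0,0,0,0,0,0,0,0,0,0,0]
}}

```text
time: 9.85
eef_pos: [0.5467, 0.3201, 0.0274]
orientation: [0.708, 0.706, -0.001, -0.0]
contact_force: [-6.3, -3.6, 8.6]
gripper_width: 0.667
grip_force: 47.5
```

{"op": "step_arm", "data": {
  "moves": [0,0,0,0,0,0,0,0,0,0,0,0,0,0,0,0,0,0,0,0,0,0,0,0,0,0,0,0,0,0,0,0,0,0,0,0,0,0,0,0,0,0,0,0,-0.4,0,0,0,0,0,-0.8,0,0,0,0,0,-0.95,0,0,0,0,0,-0.95,0,0,0,0,0,-0.95,0,0,0,0,0,0,0,0,0,0,0,0,0,0,0],
  "grip": 0
}}

```text
time: 11.02
eef_pos: [0.5478, 0.3206, 0.1507]
orientation: [0.708, 0.706, 0.002, 0.001]
contact_force: [-1.1, -0.9, -0.3]
gripper_width: 1.001
grip_force: 0.0
```

Run:
```python
from h import *
p=arm.grab_frame("top");P=cloud(p); tops(p,"socket58",P,5);
p=arm.grab_frame("scene");P=cloud(p); tops(p,"socket58",P,5)
p=arm.grab_frame("wrist");P=fish(p); tops(p,"socket58",P,3);tops(p,"pad1",P);st()
```

```text
socket58 0.84 z 0.0548 c [ 0.5831 -0.1397] r 0.0224 bbox [ 0.5827 -0.1401] 236
socket58 0.62 z 0.0807 c [ 0.4757 -0.1248] r 0.0167 bbox [ 0.4763 -0.1248] 146
socket58 0.58 z 0.0769 c [0.5446 0.3214] r 0.0286 bbox [0.5447 0.3211] 401
socket58 0.54 z 0.0475 c [ 0.5837 -0.2935] r 0.0113 bbox [ 0.5837 -0.2938] 61
socket58 0.83 z 0.0455 c [ 0.5879 -0.2968] r 0.0127 bbox [ 0.5878 -0.2963] 82
socket58 0.77 z 0.0525 c [ 0.5872 -0.1424] r 0.0229 bbox [ 0.5876 -0.1428] 214
socket58 0.66 z 0.0738 c [0.5485 0.3197] r 0.0301 bbox [0.5486 0.3186] 186
socket58 0.6 z 0.0777 c [ 0.481  -0.1265] r 0.0174 bbox [ 0.4811 -0.1274] 100
socket58 0.75 z 0.075 c [0.5463 0.3221] r 0.0291 bbox [0.5464 0.3221] 4247
pad1 0.75 z 0.0147 c [0.5504 0.1877] r 0.0316 bbox [0.5502 0.1882] 1819
pad1 0.56 z 0.0148 c [0.5475 0.3345] r 0.0286 bbox [0.5475 0.3425] 199
pad1 0.55 z 0.0143 c [0.5491 0.1477] r 0.0115 bbox [0.5491 0.1475] 66
t 11.37 pos [0.5468 0.3201 0.1473] q [ 0.708  0.706 -0.001 -0.   ] F [ 0.6 -0.4  1. ] w 1.004 gf 0.0
```

{"op": "step_arm", "data": {
  "moves": [-0.957,0.079,0,0,0,0,-0.957,0.079,0,0,0,0,-0.957,0.079,0,0,0,0,-0.957,0.079,0,0,0,0,-0.957,0.079,0,0,0,0,-0.957,0.079,0,0,0,0,-0.957,0.079,0,0,0,0,-0.957,0.079,0,0,0,0,-0.957,0.079,0,0,0,0,-0.957,0.079,0,0,0,0,-0.957,0.079,0,0,0,0,-0.957,0.079,0,0,0,0,-0.957,0.079,0,0,0,0,-0.957,0.079,0,0,0,0,-0.957,0.079,0,0,0,0,-0.957,0.079,0,0,0,0,0,0,0,0,0,0,0,0,0,0,0,0,0,0,0,0,0,0,0,0,0,0,0,0]
}}

```text
time: 13.03
eef_pos: [0.5838, -0.1381, 0.148]
orientation: [0.708, 0.707, -0.0, -0.0]
contact_force: [-0.2, 0.3, 0.0]
gripper_width: 1.002
grip_force: 0.0
```

{"op": "step_arm", "data": {
  "moves": [-0.05,0.03,0.9,0,0,0,0,0,0.9,0,0,0,0,0,0.9,0,0,0,0,0,0.9,0,0,0,0,0,0.45,0,0,0,0,0,0.45,0,0,0,0,0,0,0,0,0,0,0,0,0,0,0,0,0,0,0,0,0]
}}

```text
time: 13.78
eef_pos: [0.5857, -0.1408, 0.0145]
orientation: [0.708, 0.706, 0.0, 0.001]
contact_force: [0.2, -0.1, -0.7]
gripper_width: 0.999
grip_force: 0.0
```

{"op": "step_arm", "data": {
  "moves": [0,0,0,0,0,0,0,0,0,0,0,0,0,0,0,0,0,0,0,0,0,0,0,0,0,0,0,0,0,0,0,0,0,0,0,0,0,0,0,0,0,0,0,0,0,0,0,0,0,0,0,0,0,0,0,0,0,0,0,0],
  "grip": 1
}}

```text
time: 14.62
eef_pos: [0.5852, -0.1408, 0.014]
orientation: [0.708, 0.706, 0.0, 0.0]
contact_force: [-1.3, 0.7, 5.7]
gripper_width: 0.515
grip_force: 40.3
```

{"op": "step_arm", "data": {
  "moves": [0,0,-0.5,0,0,0,0,0,-0.9,0,0,0,0,0,-0.9,0,0,0,0,0,-0.9,0,0,0,0,0,-0.8,0,0,0,0.942,-0.089,0,0,0,0,0.942,-0.089,0,0,0,0,0.942,-0.089,0,0,0,0,0.942,-0.089,0,0,0,0,0.942,-0.089,0,0,0,0,0.942,-0.089,0,0,0,0,0.942,-0.089,0,0,0,0,0.942,-0.089,0,0,0,0,0.942,-0.089,0,0,0,0,0.942,-0.089,0,0,0,0,0.942,-0.089,0,0,0,0,0.942,-0.089,0,0,0,0,0.942,-0.089,0,0,0,0,0.942,-0.089,0,0,0,0]
}}

```text
time: 16.2
eef_pos: [0.5478, 0.2563, 0.1331]
orientation: [0.708, 0.706, -0.0, -0.0]
contact_force: [-0.4, 0.1, -2.0]
gripper_width: 0.517
grip_force: 41.6
```

{"op": "step_arm", "data": {
  "moves": [0,0,0,0,0,0,0,0,0.8,0,0,0,0,0,0.8,0,0,0,0,0,0.8,0,0,0,0,0,0.5,0,0,0,0,0,0,0,0,0,0,0,0,0,0,0,0,0,0,0,0,0,0,0,0,0,0,0]
}}

```text
time: 16.95
eef_pos: [0.5491, 0.2553, 0.0476]
orientation: [0.708, 0.706, 0.001, 0.0]
contact_force: [-0.4, -0.2, -2.1]
gripper_width: 0.52
grip_force: 41.6
```

Run:
```python
from h import *
p=arm.grab_frame("top");P=cloud(p); tops(p,"pad1",P)
p=arm.grab_frame("wrist");P=fish(p); tops(p,"socket58",P,3);tops(p,"pad1",P);st()
```

```text
pad1 0.98 z 0.017 c [0.5467 0.1871] r 0.0313 bbox [0.5478 0.1872] 398
pad1 0.77 z 0.0169 c [0.5473 0.1199] r 0.0313 bbox [0.5463 0.1199] 393
pad1 0.65 z 0.017 c [0.5493 0.2368] r 0.0214 bbox [0.5493 0.2357] 51
socket58 0.67 z 0.0751 c [0.5465 0.3218] r 0.0291 bbox [0.5465 0.3219] 15997
socket58 0.56 z 0.0862 c [0.5487 0.2559] r 0.0226 bbox [0.5484 0.256 ] 7377
pad1 0.79 z 0.0147 c [0.5499 0.1815] r 0.0304 bbox [0.5499 0.1772] 399
pad1 0.7 z 0.0147 c [0.5481 0.2552] r 0.0317 bbox [0.5483 0.2644] 1991
t 17.2 pos [0.5486 0.2551 0.0467] q [0.708 0.706 0.    0.   ] F [-0.3  0.8 -2.6] w 0.521 gf 41.6
```

{"op": "step_arm", "data": {
  "moves": [-0.03,-0.02,0.25,0,0,0,0,0,0.25,0,0,0,0,0,0.07,0,0,0,0,0,0.06,0,0,0,0,0,0,0,0,0,0,0,0,0,0,0,0,0,0,0,0,0]
}}

```text
time: 17.78
eef_pos: [0.5471, 0.2539, 0.028]
orientation: [0.708, 0.706, -0.001, -0.0]
contact_force: [-8.2, -3.5, 15.8]
gripper_width: 0.521
grip_force: 43.2
```

{"op": "step_arm", "data": {
  "moves": [0,0,0,0,0,0,0,0,0,0,0,0,0,0,0,0,0,0,0,0,0,0,0,0,0,0,0,0,0,0,0,0,0,0,0,0,0,0,0,0,0,0,0,0,-0.4,0,0,0,0,0,-0.8,0,0,0,0,0,-0.95,0,0,0,0,0,-0.95,0,0,0,0,0,-0.95,0,0,0,0,0,0,0,0,0,0,0,0,0,0,0],
  "grip": 0
}}

```text
time: 18.95
eef_pos: [0.5485, 0.2544, 0.1512]
orientation: [0.708, 0.706, 0.002, 0.001]
contact_force: [-0.5, 0.6, -1.3]
gripper_width: 0.999
grip_force: 0.0
```

Run:
```python
from h import *
p=arm.grab_frame("top");P=cloud(p); tops(p,"socket58",P,6);
p=arm.grab_frame("wrist");P=fish(p); tops(p,"socket58",P,3);tops(p,"pad1",P);st()
```

```text
socket58 0.69 z 0.0686 c [0.5458 0.2514] r 0.0217 bbox [0.546  0.2482] 172
socket58 0.57 z 0.0809 c [ 0.4758 -0.1244] r 0.0163 bbox [ 0.4763 -0.1245] 131
socket58 0.41 z 0.0475 c [ 0.5836 -0.294 ] r 0.011 bbox [ 0.5838 -0.2939] 59
socket58 0.88 z 0.067 c [0.5466 0.2544] r 0.0225 bbox [0.5469 0.2547] 2340
socket58 0.57 z 0.0751 c [0.5467 0.3217] r 0.0292 bbox [0.5466 0.3223] 4780
pad1 0.73 z 0.0148 c [0.5496 0.1873] r 0.0315 bbox [0.5499 0.1862] 2369
pad1 0.7 z 0.0147 c [0.5483 0.2569] r 0.0313 bbox [0.5484 0.2643] 960
pad1 0.58 z 0.0148 c [0.5504 0.1189] r 0.033 bbox [0.5507 0.1189] 1897
t 19.2 pos [0.5473 0.254  0.1478] q [ 0.708  0.706 -0.001 -0.   ] F [-0.7 -1.  -0.5] w 1.001 gf 0.0
```

{"op": "step_arm", "data": {
  "moves": [-0.905,-0.165,0,0,0,0,-0.905,-0.165,0,0,0,0,-0.905,-0.165,0,0,0,0,-0.905,-0.165,0,0,0,0,-0.905,-0.165,0,0,0,0,-0.905,-0.165,0,0,0,0,-0.905,-0.165,0,0,0,0,-0.905,-0.165,0,0,0,0,-0.905,-0.165,0,0,0,0,-0.905,-0.165,0,0,0,0,-0.905,-0.165,0,0,0,0,-0.905,-0.165,0,0,0,0,-0.905,-0.165,0,0,0,0,-0.905,-0.165,0,0,0,0,0,0,0,0,0,0,0,0,0,0,0,0,0,0,0,0,0,0,0,0,0,0,0,0]
}}

```text
time: 20.7
eef_pos: [0.4776, -0.1249, 0.1485]
orientation: [0.708, 0.707, -0.0, -0.0]
contact_force: [0.7, 0.0, -0.4]
gripper_width: 1.0
grip_force: 0.0
```

{"op": "step_arm", "data": {
  "moves": [-0.02,0,0.9,0,0,0,0,0,0.9,0,0,0,0,0,0.9,0,0,0,0,0,0.6,0,0,0,0,0,0.45,0,0,0,0,0,0.45,0,0,0,0,0,0,0,0,0,0,0,0,0,0,0,0,0,0,0,0,0]
}}

```text
time: 21.45
eef_pos: [0.478, -0.126, 0.0235]
orientation: [0.708, 0.707, 0.0, 0.0]
contact_force: [0.2, 0.6, 0.3]
gripper_width: 0.999
grip_force: 0.0
```

{"op": "step_arm", "data": {
  "moves": [0,0,0,0,0,0,0,0,0,0,0,0,0,0,0,0,0,0,0,0,0,0,0,0,0,0,0,0,0,0,0,0,0,0,0,0,0,0,0,0,0,0,0,0,0,0,0,0,0,0,0,0,0,0,0,0,0,0,0,0,0,0,0,0,0,0],
  "grip": 1
}}

```text
time: 22.37
eef_pos: [0.4778, -0.1265, 0.0232]
orientation: [0.708, 0.706, 0.0, 0.0]
contact_force: [-0.6, 0.6, 5.2]
gripper_width: 0.384
grip_force: 39.2
```

{"op": "step_arm", "data": {
  "moves": [0,0,-0.5,0,0,0,0,0,-0.9,0,0,0,0,0,-0.9,0,0,0,0,0,-0.9,0,0,0,0,0,-0.8,0,0,0,0.871,0.197,0,0,0,0,0.871,0.197,0,0,0,0,0.871,0.197,0,0,0,0,0.871,0.197,0,0,0,0,0.871,0.197,0,0,0,0,0.871,0.197,0,0,0,0,0.871,0.197,0,0,0,0,0.871,0.197,0,0,0,0,0.871,0.197,0,0,0,0,0.871,0.197,0,0,0,0,0.871,0.197,0,0,0,0,0.871,0.197,0,0,0,0]
}}

```text
time: 23.78
eef_pos: [0.549, 0.1883, 0.1425]
orientation: [0.708, 0.706, -0.0, -0.0]
contact_force: [1.0, -0.8, -2.3]
gripper_width: 0.388
grip_force: 40.7
```

{"op": "step_arm", "data": {
  "moves": [0,0,0,0,0,0,0,0,0.8,0,0,0,0,0,0.8,0,0,0,0,0,0.8,0,0,0,0,0,0.5,0,0,0,0,0,0,0,0,0,0,0,0,0,0,0,0,0,0,0,0,0,0,0,0,0,0,0]
}}

```text
time: 24.53
eef_pos: [0.5499, 0.1871, 0.0571]
orientation: [0.708, 0.706, 0.001, 0.001]
contact_force: [0.5, 0.6, -1.3]
gripper_width: 0.39
grip_force: 40.5
```

Run:
```python
from h import *
p=arm.grab_frame("wrist");P=fish(p); tops(p,"socket58",P,4);tops(p,"pad1",P);st()
cv2.imwrite("pics/w3.png",p["frame"][...,::-1])
```

```text
socket58 0.97 z 0.0744 c [0.5462 0.3053] r 0.0237 bbox [0.5462 0.2992] 2053
socket58 0.82 z 0.1125 c [0.5494 0.1885] r 0.0171 bbox [0.5498 0.1921] 4502
socket58 0.75 z 0.0671 c [0.5469 0.2541] r 0.0226 bbox [0.5468 0.2541] 7412
pad1 0.82 z 0.0147 c [0.5493 0.1879] r 0.0314 bbox [0.5493 0.1972] 3353
pad1 0.65 z 0.0148 c [0.5585 0.2652] r 0.0274 bbox [0.5591 0.2657] 366
pad1 0.51 z 0.0156 c [0.5481 0.3109] r 0.028 bbox [0.5481 0.3032] 198
t 24.68 pos [0.5496 0.1871 0.0567] q [0.708 0.706 0.001 0.   ] F [-0.2  0.4 -1.9] w 0.386 gf 40.5
```

View pics/w3.png

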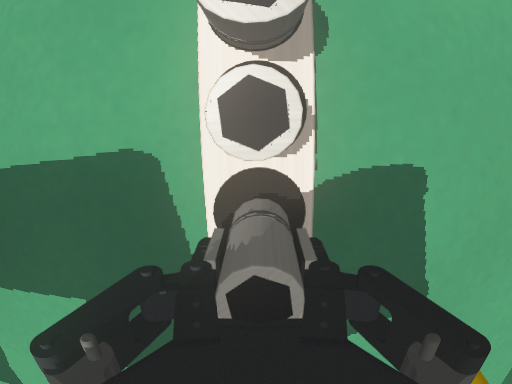

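The view shows 34 over pad2 (pad at 259,205), with the 45 and 58 standing straight on pads 3 and 4.

{"op": "step_arm", "data": {
  "moves": [-0.02,0,0.25,0,0,0,0,0,0.25,0,0,0,0,0,0.08,0,0,0,0,0,0.06,0,0,0,0,0,0,0,0,0,0,0,0,0,0,0,0,0,0,0,0,0]
}}

```text
time: 25.27
eef_pos: [0.5487, 0.1862, 0.0372]
orientation: [0.708, 0.706, -0.001, -0.0]
contact_force: [-7.6, -1.9, 14.7]
gripper_width: 0.387
grip_force: 42.1
```

{"op": "step_arm", "data": {
  "moves": [0,0,0,0,0,0,0,0,0,0,0,0,0,0,0,0,0,0,0,0,0,0,0,0,0,0,0,0,0,0,0,0,0,0,0,0,0,0,0,0,0,0,0,0,-0.4,0,0,0,0,0,-0.8,0,0,0,0,0,-0.95,0,0,0,0,0,-0.95,0,0,0,0,0,-0.95,0,0,0,0,0,0,0,0,0,0,0,0,0,0,0],
  "grip": 0
}}

```text
time: 26.43
eef_pos: [0.55, 0.1866, 0.1603]
orientation: [0.708, 0.706, 0.002, 0.001]
contact_force: [0.4, 0.0, -0.3]
gripper_width: 0.997
grip_force: 0.0
```

Run:
```python
from h import *
p=arm.grab_frame("top");P=cloud(p); tops(p,"socket58",P,6);
p=arm.grab_frame("wrist");P=fish(p); tops(p,"socket58",P,4);tops(p,"pad1",P);st()
```

```text
socket58 0.45 z 0.027 c [ 0.789 -0.239] r 0.0491 bbox [ 0.7886 -0.2379] 228
socket58 0.26 z 0.1069 c [ 0.7607 -0.01  ] r 0.0279 bbox [ 0.7606 -0.0097] 369
socket58 0.94 z 0.0671 c [0.5471 0.2541] r 0.0227 bbox [0.547  0.2541] 2485
socket58 0.72 z 0.0751 c [0.5463 0.3215] r 0.0291 bbox [0.5464 0.3176] 3740
socket58 0.68 z 0.0929 c [0.5484 0.1872] r 0.0171 bbox [0.548  0.1872] 1530
pad1 0.84 z 0.0148 c [0.5479 0.2549] r 0.0313 bbox [0.5481 0.2552] 692
pad1 0.7 z 0.0148 c [0.5506 0.1176] r 0.0325 bbox [0.5507 0.1157] 2187
pad1 0.65 z 0.0147 c [0.5494 0.1875] r 0.0311 bbox [0.5494 0.1927] 1336
t 26.68 pos [0.5487 0.1862 0.1571] q [ 0.708  0.706 -0.001 -0.001] F [-0.5 -0.4 -0.5] w 1.002 gf 0.0
```

{"op": "step_arm", "data": {
  "moves": [-0.942,0.075,0,0,0,0,-0.942,0.075,0,0,0,0,-0.942,0.075,0,0,0,0,-0.942,0.075,0,0,0,0,-0.942,0.075,0,0,0,0,-0.942,0.075,0,0,0,0,-0.942,0.075,0,0,0,0,-0.942,0.075,0,0,0,0,-0.942,0.075,0,0,0,0,-0.942,0.075,0,0,0,0,-0.942,0.075,0,0,0,0,-0.942,0.075,0,0,0,0,-0.942,0.075,0,0,0,0,-0.942,0.075,0,0,0,0,-0.942,0.075,0,0,0,0,-0.942,0.075,0,0,0,0,-0.942,0.075,0,0,0,0,0,0,0,0,0,0,0,0,0,0,0,0,0,0,0,0,0,0]
}}

```text
time: 28.35
eef_pos: [0.586, -0.2935, 0.1572]
orientation: [0.708, 0.706, -0.0, -0.001]
contact_force: [-0.1, 1.0, 0.4]
gripper_width: 1.0
grip_force: 0.0
```

{"op": "step_arm", "data": {
  "moves": [0,0,0.9,0,0,0,0,0,0.9,0,0,0,0,0,0.9,0,0,0,0,0,0,0,0,0,0,0,0,0,0,0,0,0,0,0,0,0]
}}

```text
time: 28.85
eef_pos: [0.5872, -0.2938, 0.0787]
orientation: [0.708, 0.707, 0.0, 0.001]
contact_force: [-0.0, -0.0, 0.3]
gripper_width: 0.999
grip_force: 0.0
```

{"op": "step_arm", "data": {
  "moves": [-0.02,0,0.7,0,0,0,0,0,0.7,0,0,0,0,0,0.4,0,0,0,0,0,0.3,0,0,0,0,0,0,0,0,0,0,0,0,0,0,0,0,0,0,0,0,0]
}}

```text
time: 29.43
eef_pos: [0.587, -0.2951, 0.0155]
orientation: [0.708, 0.706, 0.0, 0.001]
contact_force: [-0.0, -0.6, 0.2]
gripper_width: 1.006
grip_force: 0.0
```

{"op": "step_arm", "data": {
  "moves": [0,0,0,0,0,0,0,0,0,0,0,0,0,0,0,0,0,0,0,0,0,0,0,0,0,0,0,0,0,0,0,0,0,0,0,0,0,0,0,0,0,0,0,0,0,0,0,0,0,0,0,0,0,0,0,0,0,0,0,0,0,0,0,0,0,0,0,0,0,0,0,0],
  "grip": 1
}}

```text
time: 30.43
eef_pos: [0.5864, -0.2948, 0.0143]
orientation: [0.708, 0.706, 0.0, 0.0]
contact_force: [-1.8, 0.5, 6.6]
gripper_width: 0.266
grip_force: 39.3
```

{"op": "step_arm", "data": {
  "moves": [0,0,-0.5,0,0,0,0,0,-0.9,0,0,0,0,0,-0.9,0,0,0,0,0,-0.9,0,0,0,0,0,-0.8,0,0,0,0.92,-0.08,0,0,0,0,0.92,-0.08,0,0,0,0,0.92,-0.08,0,0,0,0,0.92,-0.08,0,0,0,0,0.92,-0.08,0,0,0,0,0.92,-0.08,0,0,0,0,0.92,-0.08,0,0,0,0,0.92,-0.08,0,0,0,0,0.92,-0.08,0,0,0,0,0.92,-0.08,0,0,0,0,0.92,-0.08,0,0,0,0,0.92,-0.08,0,0,0,0,0.92,-0.08,0,0,0,0,0.92,-0.08,0,0,0,0,0.92,-0.08,0,0,0,0]
}}

```text
time: 32.1
eef_pos: [0.551, 0.1207, 0.1349]
orientation: [0.708, 0.706, 0.0, 0.0]
contact_force: [0.1, 0.6, -1.2]
gripper_width: 0.263
grip_force: 39.3
```

{"op": "step_arm", "data": {
  "moves": [0,0,0,0,0,0,0,0,0.8,0,0,0,0,0,0.8,0,0,0,0,0,0.8,0,0,0,0,0,0.5,0,0,0,0,0,0,0,0,0,0,0,0,0,0,0,0,0,0,0,0,0,0,0,0,0,0,0]
}}

```text
time: 32.85
eef_pos: [0.5521, 0.1194, 0.0486]
orientation: [0.708, 0.706, 0.001, 0.001]
contact_force: [1.0, -0.2, -1.4]
gripper_width: 0.268
grip_force: 39.3
```

Run:
```python
from h import *
p=arm.grab_frame("wrist");P=fish(p); tops(p,"socket58",P,4);tops(p,"pad1",P);st()
```

```text
socket58 0.82 z 0.0931 c [0.5486 0.1872] r 0.0171 bbox [0.5484 0.187 ] 7525
socket58 0.67 z 0.08 c [0.5515 0.1191] r 0.0125 bbox [0.5519 0.1191] 2032
socket58 0.62 z 0.0656 c [0.5464 0.2378] r 0.0154 bbox [0.5464 0.2349] 643
pad1 0.85 z 0.0147 c [0.5504 0.1195] r 0.0313 bbox [0.5504 0.1286] 4225
pad1 0.75 z 0.0147 c [0.5522 0.1897] r 0.0313 bbox [0.5565 0.1899] 952
pad1 0.57 z 0.0148 c [0.5478 0.2549] r 0.0313 bbox [0.5478 0.2407] 1798
t 33.0 pos [0.5518 0.1194 0.048 ] q [0.708 0.706 0.001 0.   ] F [ 0.8 -0.1 -1.4] w 0.267 gf 39.3
```

{"op": "step_arm", "data": {
  "moves": [0,-0.01,0.25,0,0,0,0,0,0.25,0,0,0,0,0,0.08,0,0,0,0,0,0.06,0,0,0,0,0,0,0,0,0,0,0,0,0,0,0,0,0,0,0,0,0]
}}

```text
time: 33.58
eef_pos: [0.5504, 0.1193, 0.0283]
orientation: [0.708, 0.706, -0.001, -0.0]
contact_force: [-6.1, -2.1, 14.0]
gripper_width: 0.264
grip_force: 40.7
```

Now I release, lift clear and back away toward −y.

{"op": "step_arm", "data": {
  "moves": [0,0,0,0,0,0,0,0,0,0,0,0,0,0,0,0,0,0,0,0,0,0,0,0,0,0,0,0,0,0,0,0,0,0,0,0,0,0,0,0,0,0,0,0,-0.4,0,0,0,0,0,-0.8,0,0,0,0,0,-0.95,0,0,0,0,0,-0.95,0,0,0,0,0,-0.95,0,0,0,0,0,-0.95,0,0,0,-0.6,0,0,0,0,0,-0.9,0,0,0,0,0,0,0,0,0,0,0,0,0,0,0,0,0],
  "grip": 0
}}

```text
time: 35.0
eef_pos: [0.5509, 0.0736, 0.1788]
orientation: [0.709, 0.706, 0.0, 0.0]
contact_force: [-0.6, 1.0, 0.1]
gripper_width: 0.998
grip_force: 0.0
```

Run:
```python
from h import *
p=arm.grab_frame("scene");cv2.imwrite("pics/s9.png",p["frame"][...,::-1])
p=arm.grab_frame("wrist");P=fish(p); tops(p,"socket58",P,5);tops(p,"pad1",P);st()
cv2.imwrite("pics/w9.png",p["frame"][...,::-1])
p=arm.grab_frame("top");P=cloud(p); tops(p,"can",P,1);tops(p,"screwdriver",P,1)
```

```text
socket58 0.9 z 0.0661 c [0.5472 0.2407] r 0.0182 bbox [0.5472 0.2362] 318
socket58 0.88 z 0.0602 c [0.5505 0.1192] r 0.0119 bbox [0.5508 0.1193] 542
socket58 0.58 z 0.0931 c [0.5485 0.1867] r 0.0171 bbox [0.5483 0.1865] 1434
pad1 0.85 z 0.0148 c [0.5509 0.1191] r 0.0313 bbox [0.5507 0.1196] 2136
pad1 0.84 z 0.0149 c [0.548  0.2537] r 0.0304 bbox [0.5476 0.2424] 612
pad1 0.6 z 0.0148 c [0.5494 0.1871] r 0.031 bbox [0.5495 0.1814] 1165
t 35.2 pos [0.5509 0.075  0.178 ] q [ 0.708  0.706  0.    -0.   ] F [ 0.7 -0.1 -0.2] w 1.0 gf 0.0
can 0.63 z 0.1068 c [ 0.7608 -0.0095] r 0.0276 bbox [ 0.7597 -0.0097] 375
screwdriver 0.74 z 0.0268 c [ 0.7875 -0.2428] r 0.0488 bbox [ 0.7875 -0.2392] 223
```

View pics/w9.png

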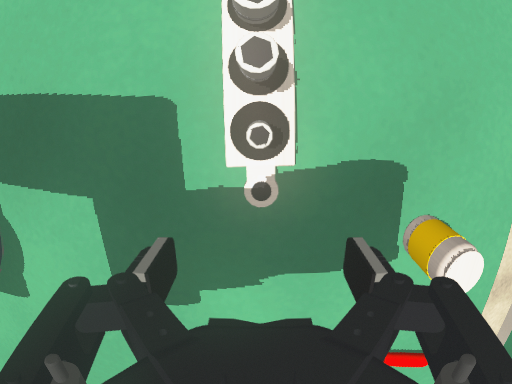

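View pics/s9.png

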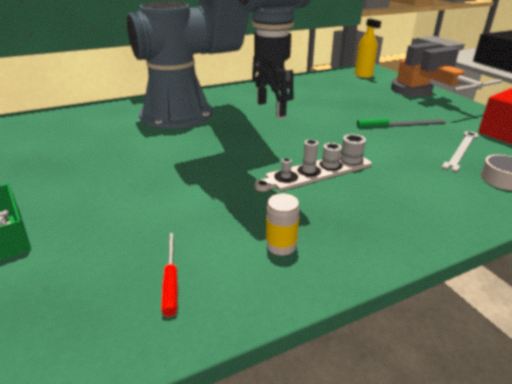

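The wrist view has the eye at (261,191) and socket24 centred on pad1 at (260,135). The scene view shows all four upright and in order from (286,168) to (353,150). The can and screwdriver have not moved, and the arm is clear.

```bash
python3 -c "
from bench import arm
print(arm.hand_in())"
```

```text
the job is handed in; nothing more can be done
None
```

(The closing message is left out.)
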